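# Put the gauges back in their fitted holders

## Task

The bushing check is over: put the four gauges away, each in the holder made for it, set down gently (not dropped) and fully seated. The small ring gauge has been left in the large ring's nest by mistake: it belongs in the small nest, and the large ring gauge goes in the large one; the plug gauge lies in the V cradle with an end in each V (either way round), and the setting block stands upright in the slotted stand. Leave the caliper and the micrometer where they lie.

Things in the scene. Friction and masses are not known exactly. Their poses are not given: they have to be found in the camera images.
- large_ring: Large ring gauge, plain steel ring lying flat, outside diameter 62 mm, 20 mm high, 0.24 kg; take it across the outside, not by the bore. Origin at the centre of its underside, z up.
- small_ring: Small ring gauge, plain steel ring lying flat, outside diameter 53 mm, 18 mm high, 0.16 kg; take it across the outside as well. At the start it lies loose in the large nest, standing 10 mm proud of the nest's top. Origin at the centre of its underside, z up.
- plug_gauge: Double-ended plug gauge, 112 mm long, lying on the bench, 0.14 kg. Its x axis runs along it. Black hexagonal handle 27 mm wide, 24 mm high, from x = -38 to +26 mm (middle at x = -6 mm); bright round ends 18 to 20 mm in diameter, the short one from x = -56 to -38, the long one from +26 to +56 mm. Origin on the underside, 12 mm below the long axis; z up.
- setting_block: Steel setting block standing on end, 12 mm (its x) by 36 mm (its y) by 78 mm high, 0.24 kg. Take it by the wide faces, across the 12 mm. Origin at the centre of its underside, z up.
- large_nest: Nest for the large ring gauge: white plastic plate 100 x 100 x 12 mm, fixed, with a round pocket in the middle of 72 mm diameter, its floor 4 mm above the bench, its mouth bevelled 5 mm at 45 degrees all round. Origin at the centre of its underside; z up, x and y along its edges.
- small_nest: Nest for the small ring gauge: white plastic plate 88 x 88 x 12 mm, fixed, with a round pocket in the middle of 60 mm diameter (the smaller of the two pockets), floor 4 mm above the bench, mouth bevelled 5 mm. Origin at the centre of its underside; z up.
- plug_cradle: Fixed white plastic cradle: base 120 mm (x) by 56 mm (y), 6 mm thick, with two saddles 13 mm thick, 48 mm wide, 33 mm high at x = +-46 mm (79 mm clear between them). Each has a 90 degree V notch along x, 32 mm wide at the top, bottom at y = 0, z = 17 mm. The gauge's ends lie in the Vs, mid-handle over the cradle's middle, its axis then 30 to 32 mm above the bench. Origin: centre of underside.
- block_stand: Stand for the setting block: white plastic block 58 mm (its x) by 84 mm (its y) by 24 mm high, fixed, with an upright slot in the middle, 22 mm (x) by 46 mm (y), its floor 6 mm above the bench, mouth bevelled 6 mm. Origin at the centre of its underside, z up.
- caliper: Bystander: digital caliper, steel with a black head, 209 mm long along its y, 74 mm wide, 16 mm high, loose on the bench. Origin at the middle of its underside.
- micrometer: Bystander: outside micrometer, 132 mm long along its y, 44 mm wide, 16 mm high, loose on the bench. Origin at the middle of its underside.
There are look-alikes about, which are no part of the job. What is shaped like the small_ring but purple is not meant.

How it is judged:
By the outcome, as a careful person would: the job done as asked, in the order asked, and still so for the second after the job is handed in, with the robot touching nothing.
It also fails if it takes over 99 s, if anything falls off the work surface, if the arm or the gripper's body presses on something with over 40 N, if the wrist force passes 120 N, or if a joint passes its speed limit or range.

## Robot

A 7-joint arm with a two-finger parallel gripper is mounted at the origin on a cart in front of the work surface, level with it; the furniture and walls round the work are solid. World frame = base frame: x ahead of the robot, y to its left, z up, the work surface at z = 0. Lengths are in m, angles in rad, forces in N, time in s.
With the tool pointing down it reaches from about 0.35 to 0.9 m from the base axis. Payload 8.1 kg.
Tool frame: the origin (TCP) lies at the very end of the fingers, on their centre line; the grasp point (between the pads) lies 19 mm behind it; z points along the fingers, y is the line along which they close (so a half turn about z gives the same grasp; the last joint's range is limited). The gripper opens to 92 mm and grips with 3 to 60 N. Pads are 19 mm wide; open, the fingers measure 130 mm over their backs; the gripper's body (75 mm by 190 mm) begins 47 mm behind the grasp point.
Start: joints at [1.138, 0.434, 0.025, 1.573, -0.012, 1.134, -0.075], TCP at [0.202, -0.591, 0.227] pointing down, gripper open.
Joint ranges: [-2.62, 2.62], [-0.44, 2.09], [-1.27, 1.32], [0.08, 2.57], [-1.32, 4.46], [0.12, 2], [-2.74, 2.74]. Speed limits (rad/s): [2.22, 2.22, 3.01, 3.01, 3.14, 3.14, 3.14].

## Interface

Orientations are given as a rotation vector (axis times angle).
In Python, from cell import arm gives the robot as it stands.
- The arm moves only by the tool jog_arm, never from a script. Its argument "rows" is a list of rows, each a list of 3 entries, a list of its own where there are three numbers: the shift along the world's x, y, z in cm, then the turn, a rotation vector about the world's x, y, z in degrees, then the opening, from 0 (shut) to 1 (fully open). A call has 1 to 8 rows; each row is the pose to reach, as a shift and turn from the pose commanded when the call began; what a row does not reach only later rows make up. A row lasts 1/8 s, in which the tool goes at most 62.5 mm and 10.7 degrees, less where a joint would pass 70% of its speed; a pose out of reach is approached as far as the arm can. A call with a gripper value outside its range is refused whole. The fingers move at their own pace and stop on an object; "newtons" is the grip in N (left out, the last holds). Time passes only in rows, so rows that repeat a pose let the fingers close. It gives the time, the measured TCP pose, the force, the opening and the grip force at its end, in the units of the state.
- arm.observe(): the state, without advancing time (a new reading comes with each control period).
- arm.get_image(name): name is "scene" or "top"; returns a dict with "img" (480x640x3 uint8, red, green, blue), "depth" (480x640 float32, m along the optical axis (not along the pixel's ray), 0 where there is no reading), "fx", "fy", "cx", "cy" (pixels), "dist_coeffs" ([k1, k2, p1, p2, k3] as OpenCV has them; the pictures are not rectified), "rvec" (rotation vector, rad) and "tvec" (3), from world to camera coordinates, as OpenCV has them. Camera axes: x right, y down, z forward; pixel columns grow to the right and rows downward; lengths in m; the calibration is good to about 2 mm. A picture is of the moment at which its call begins.
- arm.sign_off(): hands the job in; it is judged then, once.
The state is a dict: "clock": time; "joints": joint angles; "dq": joint speeds; "joint_efforts": joint torques, N m; "position": TCP position; "ee_rot": TCP orientation; "force": force on the tool from outside, world axes, zero at the start; "ft_torque": the same for the moment, N m; "width": opening from 0.0 (shut) to 1.0 (fully open); "gripper_force": force on a finger pad.
Only numpy, scipy, OpenCV 4.12 (cv2) and the standard library are available. Lean on these libraries where they do the work, as an engineer would, in place of code of your own. Each camera call takes 0.05 s, during which the arm holds its last target. There are 200 camera calls.

## Working session

There is one attempt and no reset: what is moved stays moved. The work goes in short steps, Python scripts to look and compute and a tool call to move; the robot and the scene stay as the last step left them, time stands still between calls to the robot, and variables do not carry over. Pictures are saved under pics/ and viewed, at most 14 in all, crops included, and the job is handed in when it is done.

Besides the shell and the picture viewer there is one more tool, called after ">>>" as a command line: name --argument value ..., lists and objects as JSON in quotes. jog_arm: Moves the arm, as the interface text tells. Its arguments: {"type":"object","properties":{"rows":{"type":"array","items":{"type":"array"}},"newtons":{"type":"number"}},"required":["rows"]}

```bash
mkdir -p pics
cat > h.py <<'E'
import numpy as np, cv2, pickle
from cell import arm
def grab(n,tag):
    d=arm.get_image(n); pickle.dump(d,open(f'{n}_{tag}.pkl','wb'))
    cv2.imwrite(f'pics/{n}_{tag}.png',d['img'][:,:,::-1]); return d
def load(n,tag): return pickle.load(open(f'{n}_{tag}.pkl','rb'))
def cam(d):
    K=np.array([[d['fx'],0,d['cx']],[0,d['fy'],d['cy']],[0,0,1.]])
    R=cv2.Rodrigues(np.array(d['rvec'],float))[0]; t=np.array(d['tvec'],float).ravel()
    return K,np.array(d['dist_coeffs'],float),R,t
def plane(d,uv,z):
    K,D,R,t=cam(d); p=cv2.undistortPoints(np.array(uv,float).reshape(-1,1,2),K,D).reshape(-1,2)
    r=np.c_[p,np.ones(len(p))]@R; c=-R.T@t
    s=(z-c[2])/r[:,2]; return c+s[:,None]*r
def cloud(d):
    K,D,R,t=cam(d); h,w=d['depth'].shape
    u,v=np.meshgrid(np.arange(w),np.arange(h))
    p=cv2.undistortPoints(np.c_[u.ravel(),v.ravel()].astype(float).reshape(-1,1,2),K,D).reshape(-1,2)
    z=d['depth'].ravel()[:,None]
    return ((np.c_[p,np.ones(len(p))]*z-t)@R).reshape(h,w,3)
E
python3 - <<'E'
from h import *
for n in('top','scene'):
    d=grab(n,'0'); K,D,R,t=cam(d); print(n,-R.T@t,R[2])
print(arm.observe())
E
```

```text
top [0.29954818 0.00618556 1.18571368] [ 0.17724466 -0.02060299 -0.98395114]
scene [0.10233786 0.89184621 0.84024983] [ 0.31937639 -0.70332215 -0.63508793]
{'clock': 0.1, 'joints': array([ 1.13838937,  0.4351573 ,  0.0249807 ,  1.57398651, -0.01158684,
        1.13399712, -0.07509053]), 'dq': array([ 0.00253613,  0.00109257, -0.00344554, -0.00247305, -0.0013525 ,
        0.00015757, -0.00331201]), 'joint_efforts': array([ 2.68234042e-03, -6.69134331e+01,  9.88088809e-01, -3.15151119e+01,
       -6.05060044e-02,  3.73465929e-02,  1.34467869e-04]), 'position': array([ 0.20221014, -0.59091127,  0.22602863]), 'ee_rot': array([-3.09765454e+00, -5.15398680e-01,  5.81157054e-04]), 'force': array([-0.41816374, -0.82068716,  0.48497096]), 'ft_torque': array([-0.01432705, -0.04580854,  0.03887817]), 'gripper_force': 0.0, 'width': 1.000956559185292}
```

View pics/top_0.png

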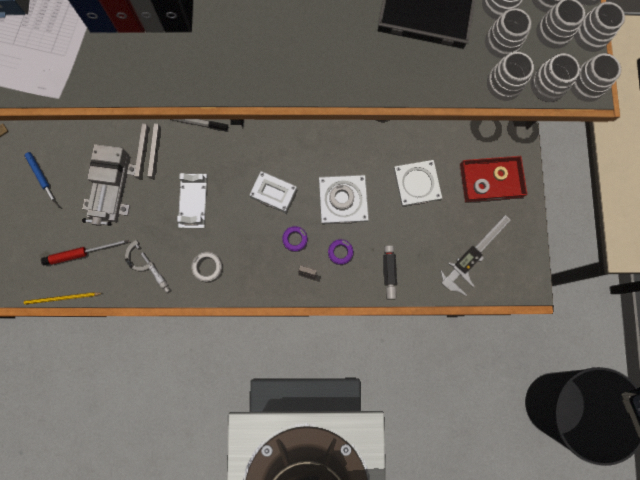

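View pics/scene_0.png

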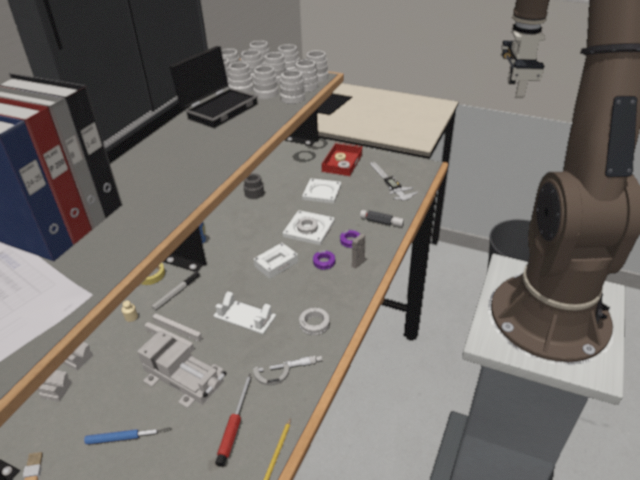

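The top view (image up = +x, left = +y) shows these things, in pixels:
- Large ring: (206,266).
- Small ring: (342,197), inside the large nest. It could be mistaken for the purple rings at (295,238) and (341,252), the washers in the red tray at (482,186) and (501,172), the dark rings under the shelf at (487,130), or the large ring. I choose the grey one in the nest.
- Small nest: (418,182).
- Stand: (273,190).
- Cradle: (192,200).
- Block: (309,272).
- Plug: (390,272).

Run:
```python
from h import *
d=load('top','0'); P=cloud(d); hsv=cv2.cvtColor(d['img'],cv2.COLOR_RGB2HSV); g=d['img'].mean(2)
print('fx',d['fx'],'bench z',P[290,250],'shelf',P[90,250],P[112,250],'edge',P[312,250])
def comp(name,roi,z,f):
    x0,y0,x1,y1=roi; m=np.zeros(g.shape,np.uint8); m[y0:y1,x0:x1]=f(g,hsv,P)[y0:y1,x0:x1]
    n,l,s,c=cv2.connectedComponentsWithStats(m); k=1+np.argmax(s[1:,4]); m=(l==k).astype(np.uint8)
    cn=max(cv2.findContours(m,0,2)[0],key=cv2.contourArea)
    w=plane(d,cn.reshape(-1,2),z)[:,:2]; r=cv2.minAreaRect((w*1000).astype(np.float32)); 
    zz=P[...,2][m>0]
    print(name,'rect c',np.round(r[0],1),'size',np.round(r[1],1),'ang',round(r[2],1),'circ',[np.round(v,1) for v in cv2.minEnclosingCircle((w*1000).astype(np.float32))],'zmed/max',np.round([np.median(zz),np.percentile(zz,95)],4), 'px',np.round(c[k],1))
br=lambda t:(lambda g,h,P:(g>t)&(h[...,1]<60))
comp('lring',(185,240,230,290),.02,br(110))
comp('sring',(322,180,362,212),.022,lambda g,h,P:P[...,2]>.017)
comp('lnest',(312,168,376,230),.012,br(150))
comp('snest',(388,152,448,212),.012,br(150))
comp('stand',(243,162,303,218),.024,br(150))
comp('cradle',(170,165,215,235),.006,br(150))
comp('block',(290,255,328,290),.078,lambda g,h,P:P[...,2]>.06)
comp('block all',(290,255,328,290),.078,lambda g,h,P:P[...,2]>.02)
comp('plug',(375,235,405,305),.012,lambda g,h,P:P[...,2]>.008)
comp('plughandle',(375,235,405,305),.024,lambda g,h,P:(g<60))
comp('saddles',(170,165,215,200),.033,lambda g,h,P:P[...,2]>.02)
comp('saddles',(170,200,215,235),.033,lambda g,h,P:P[...,2]>.02)
for a in('top','scene'):
    d2=load(a,'0')
im=d['img'][150:320,160:460,::-1]; cv2.imwrite('pics/c0.png',cv2.resize(im,None,fx=2.6,fy=2.6,interpolation=3))
```

```text
fx 560.7836234394282 bench z [0.39968009 0.11781252 0.00673344] shelf [0.75940355 0.10589478 0.19756022] [0.71547917 0.10513889 0.19722818] edge [0.35408087 0.11770897 0.00086298]
lring rect c [449.  210.2] size [60.8 58.9] ang 89.9 circ [array([448.9, 210. ]), np.float64(31.3)] zmed/max [0.0204 0.0239] px [205.7 266.2]
sring rect c [597.8 -75. ] size [51.6 50.7] ang 90.0 circ [array([598.1, -75.6]), np.float64(26.7)] zmed/max [0.0224 0.026 ] px [341.3 196.4]
lnest rect c [596.6 -80.2] size [100.5 100.2] ang 2.9 circ [array([596.8, -79.8]), np.float64(69.7)] zmed/max [0.0118 0.0233] px [343.2 198.5]
snest rect c [ 633.7 -243.8] size [88.2 88.2] ang 10.0 circ [array([ 633.6, -244.1]), np.float64(60.7)] zmed/max [0.0105 0.016 ] px [417.8 182. ]
stand rect c [610.6  71.5] size [84.1 58.8] ang 65.8 circ [array([611.5,  71.4]), np.float64(48.7)] zmed/max [0.0232 0.028 ] px [272.7 190.6]
cradle rect c [589.5 246.6] size [58.1 87.6] ang 87.5 circ [array([590.9, 248.2]), np.float64(50.4)] zmed/max [0.007  0.0329] px [191.6 201.8]
block rect c [432.   -1.7] size [35.2 13.3] ang 71.3 circ [array([431.4,  -1.6]), np.float64(17.8)] zmed/max [0.0777 0.082 ] px [307.2 270.6]
block all rect c [429.3  -1.2] size [35.6 18. ] ang 73.1 circ [array([429.1,  -1.2]), np.float64(18.5)] zmed/max [0.0761 0.0818] px [307.  271.8]
plug rect c [ 435.9 -176.3] size [112.5  27.2] ang 1.8 circ [array([ 435.9, -176.4]), np.float64(56.7)] zmed/max [0.022  0.0274] px [389.6 271.7]
plughandle rect c [ 442.4 -174.4] size [27.3 65.7] ang 88.5 circ [array([ 442.1, -175.7]), np.float64(34.4)] zmed/max [0.0229 0.0275] px [389.5 269.1]
saddles rect c [638.9 256.2] size [20.  23.4] ang 2.1 circ [array([637.8, 256.2]), np.float64(13.7)] zmed/max [0.029  0.0349] px [185.1 176.9]
saddles rect c [545.4 245.5] size [46.6 15. ] ang 89.9 circ [array([546.5, 245.5]), np.float64(24.2)] zmed/max [0.0301 0.037 ] px [189.  219.2]
```

View pics/c0.png

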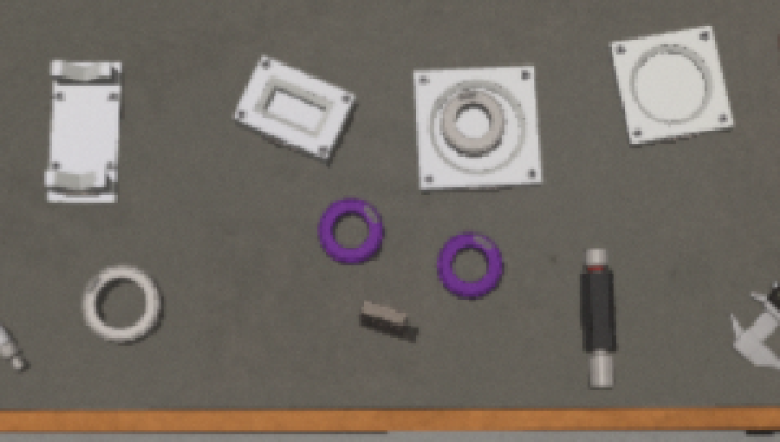

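Run:
```python
from h import *
d=load('top','0'); P=cloud(d)
for c in (190,262,340,418): 
    for r in range(106,128,3): print(c,r,np.round(P[r,c]*1000),d['img'][r,c])
# shelf front upper edge from scene camera
s=load('scene','0'); Q=cloud(s)
m=(Q[...,2]>.14)&(Q[...,2]<.21)&(Q[...,0]>.6)&(Q[...,0]<.8)&(np.abs(Q[...,1])<.4)
q=Q[m]; 
for a in np.arange(-.4,.4,.1):
    k=q[(q[:,1]>a)&(q[:,1]<a+.1)]; print(round(a,1),len(k),np.percentile(k[:,0],[0.5,2,5])if len(k) else'')
f=q[q[:,0]<.71]; print(np.percentile(f[:,2],[1,5,50,95]))
# cradle
g=d['img'].mean(2); m=np.zeros(g.shape,np.uint8); m[165:238,170:215]=(g>140)[165:238,170:215]
pts=np.argwhere(m)[:,::-1]; r=cv2.minAreaRect((plane(d,pts,.006)[:,:2]*1000).astype(np.float32)); print('cradle',r)
# depth tops
T=P[165:238,170:215].reshape(-1,3); T=T[T[:,2]>.024]*1000
for lo,hi in((500,590),(590,700)):
    k=T[(T[:,0]>lo)&(T[:,0]<hi)]; print(len(k),k.mean(0),k.min(0),k.max(0))
```

```text
190 106 [729. 218. 194.] [75 68 57]
190 109 [722. 217. 197.] [160 104  58]
190 112 [716. 217. 196.] [162 108  61]
190 115 [712. 218. 192.] [79 52 29]
190 118 [712. 221. 177.] [71 53 42]
190 121 [772. 255.  14.] [108 102  99]
190 124 [769. 257.   3.] [79 73 69]
190 127 [762. 258.   1.] [99 93 85]
262 106 [727.  83. 198.] [81 71 61]
262 109 [720.  83. 200.] [167 113  64]
262 112 [715.  83. 198.] [161 109  61]
262 115 [711.  83. 194.] [79 53 30]
262 118 [712.  84. 177.] [67 44 29]
262 121 [776.  98.   2.] [97 93 85]
262 124 [770.  98.   0.] [96 93 83]
262 127 [763.  98.   0.] [97 94 86]
340 106 [728. -63. 198.] [83 76 68]
340 109 [722. -63. 196.] [171 119  70]
340 112 [716. -63. 198.] [162 110  63]
340 115 [711. -63. 194.] [77 54 34]
340 118 [713. -64. 176.] [68 49 32]
340 121 [777. -76.   3.] [99 96 88]
340 124 [768. -76.   6.] [99 94 85]
340 127 [762. -76.   2.] [100  95  87]
418 106 [ 728. -210.  199.] [89 85 76]
418 109 [ 723. -211.  197.] [166 113  68]
418 112 [ 719. -211.  193.] [160 110  65]
418 115 [ 713. -211.  193.] [101  71  44]
418 118 [ 711. -213.  181.] [67 48 33]
418 121 
[... 176 characters left out ...]
73  0.70942957 0.71025665]
-0.2 855 [0.70818768 0.7093439  0.70997984]
-0.1 1009 [0.70889227 0.70942355 0.70999051]
-0.0 1206 [0.70892164 0.70955803 0.71029569]
0.1 1423 [0.70738049 0.70845707 0.70918729]
0.2 1687 [0.70787277 0.70884541 0.70938486]
0.3 2101 [0.70835619 0.70911161 0.70980638]
[0.17241288 0.17366491 0.18516289 0.19573825]
cradle ((594.5638427734375, 246.98513793945312), (59.5015754699707, 120.00904846191406), 89.49626922607422)
114 [546.81163335 245.93024276  31.37983784] [540.16979872 223.15799084  24.59110398] [554.14022394 269.05213683  40.39611   ]
117 [639.10111764 245.24592175  30.31798915] [632.61041577 221.57600169  24.04302336] [647.02154659 268.93789299  39.60094597]
```

>>> jog_arm --rows '[[[6,7.8,0],[0,0,-4],1],[[12,15.6,0],[0,0,-8],1],[[18,23.4,0],[0,0,-12],1],[[24,31.2,0],[0,0,-16],1],[[30,39,0],[0,0,-18.9],1],[[34,45,-2],[0,0,-18.9],1],[[38,50,-5],[0,0,-18.9],1],[[39.6,51.5,-9],[0,0,-18.9],1]]' --newtons 25

```text
clock: 1.1
position: [0.5048, -0.1962, 0.1905]
ee_rot: [3.141, 0.0, 0.002]
force: [1.6, -1.3, 0.2]
width: 0.998
gripper_force: 0.0
```

>>> jog_arm --rows '[[[0,0,0],[0,0,0],1],[[0,0,0],[0,0,0],1]]'

```text
clock: 1.35
position: [0.5028, -0.1983, 0.19]
ee_rot: [3.141, 0.0, -0.002]
force: [0.8, -0.4, 0.5]
width: 1.001
gripper_force: 0.0
```

>>> jog_arm --rows '[[[4.7,6.2,-5],[0,0,0],1],[[9.5,12.3,-8],[0,0,0],1],[[9.5,12.3,-11],[0,0,0],1],[[9.5,12.3,-14],[0,0,0],1],[[9.5,12.3,-14],[0,0,0],1],[[9.5,12.3,-14],[0,0,0],1]]'

```text
clock: 2.1
position: [0.5987, -0.0772, 0.0518]
ee_rot: [3.14, -0.005, 0.002]
force: [1.2, 0.1, 0.5]
width: 1.003
gripper_force: 0.0
```

Run:
```python
from h import *
d=grab('top','1'); P=cloud(d)
im=d['img'][160:240,280:420,::-1]; a=cv2.resize(im,None,fx=4,fy=4,interpolation=3)
s=grab('scene','1'); b=cv2.resize(s['img'][180:280,240:380,::-1],None,fx=4,fy=4,interpolation=3)
cv2.imwrite('pics/c1.png',np.vstack([a,b])[:, :][::1])
print(a.shape,b.shape,arm.observe()['position'])
```

```text
(320, 560, 3) (400, 560, 3) [ 0.59922333 -0.07660015  0.05239353]
```

Run:
```python
from h import *
s=load('scene','1'); cv2.imwrite('pics/c1b.png',cv2.resize(s['img'][150:270,230:390,::-1],None,fx=5,fy=5,interpolation=3))
```

```text
(no output)
```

View pics/c1b.png

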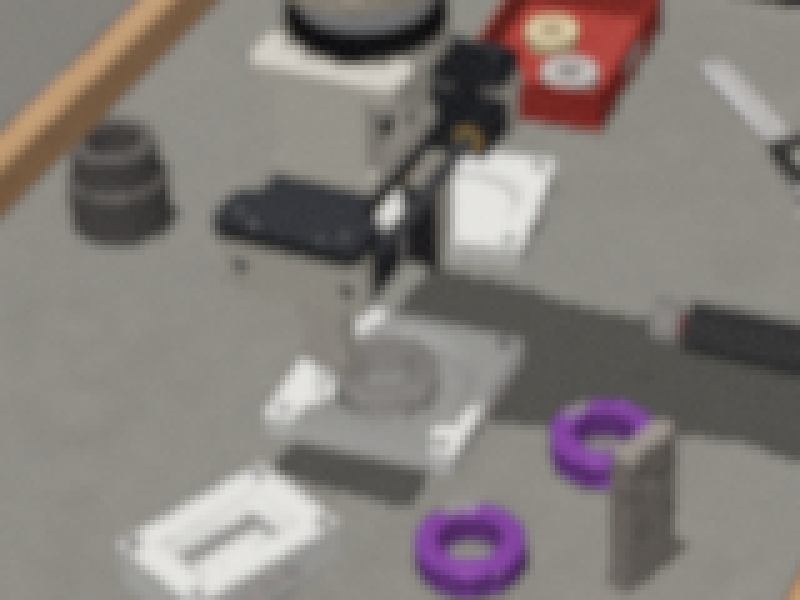

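The crop shows the fingers straddling the grey ring, at crop (390,375), in the large nest. It is not one of the purple rings at (605,440) and (470,545). I'll go down and grip.

>>> jog_arm --rows '[[[0,0,-1.5],[0,0,0],1],[[0,0,-2.8],[0,0,0],1],[[0,0,-3.7],[0,0,0],1],[[0,0,-3.7],[0,0,0],1],[[0,0,-3.7],[0,0,0],0.5],[[0,0,-3.7],[0,0,0],0.3],[[0,0,-3.7],[0,0,0],0.3],[[0,0,-3.7],[0,0,0],0.3]]'

```text
clock: 3.2
position: [0.5984, -0.075, 0.0133]
ee_rot: [3.141, -0.0, 0.0]
force: [-0.2, -1.1, -0.1]
width: 0.615
gripper_force: 0.3
```

>>> jog_arm --rows '[[[0,0,0],[0,0,0],0.3],[[0,0,0],[0,0,0],0.3],[[0,0,0],[0,0,0],0.3]]'

```text
clock: 3.58
position: [0.5984, -0.075, 0.0134]
ee_rot: [3.141, -0.0, 0.0]
force: [0.5, 0.2, -0.0]
width: 0.552
gripper_force: 25.0
```

>>> jog_arm --rows '[[[0,0,2],[0,0,0],0.3],[[0,0,5],[0,0,0],0.3],[[1,-4,7],[0,0,0],0.3],[[2,-9,7],[0,0,0],0.3],[[3.5,-14,7],[0,0,0],0.3],[[3.5,-16.9,7],[0,0,0],0.3],[[3.5,-16.9,5],[0,0,0],0.3],[[3.5,-16.9,5],[0,0,0],0.3]]'

```text
clock: 4.58
position: [0.6317, -0.2421, 0.0609]
ee_rot: [-3.139, -0.001, 0.006]
force: [-0.6, 1.3, -1.6]
width: 0.55
gripper_force: 25.0
```

Run:
```python
from h import *
o=arm.observe(); print(o['position'],o['ee_rot'],o['width'],o['force'])
s=grab('scene','2'); Q=cloud(s)
cv2.imwrite('pics/c2.png',cv2.resize(s['img'][110:230,270:430,::-1],None,fx=5,fy=5,interpolation=3))
d=load('top','0'); P=cloud(d)
# pocket centre of the small nest: dark bevel ring / floor contour
g=cv2.cvtColor(d['img'],cv2.COLOR_RGB2GRAY)
m=P[...,2]; k=(m[160:205,395:442]<.0075);
```

```text
[ 0.63165915 -0.24209371  0.06093062] [-3.13927873e+00 -9.99913999e-04  6.49676450e-03] 0.5499290356459653 [-0.57741512  1.31819041 -1.60359813]
```

View pics/c2.png

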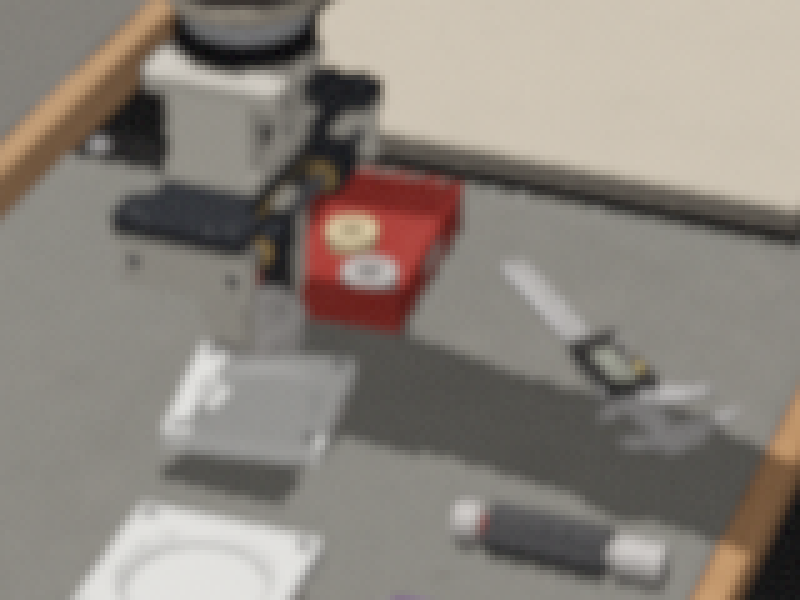

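The ring is held, and the large nest at crop (200,580) is empty. I'll lower it into the small nest.

>>> jog_arm --rows '[[[0.2,-0.2,-1.5],[0,0,0],0.3],[[0.2,-0.2,-3],[0,0,0],0.3],[[0.2,-0.2,-3.6],[0,0,0],0.3],[[0.2,-0.2,-4.0],[0,0,0],0.3],[[0.2,-0.2,-4.3],[0,0,0],0.3],[[0.2,-0.2,-4.5],[0,0,0],0.3],[[0.2,-0.2,-4.6],[0,0,0],0.3],[[0.2,-0.2,-4.65],[0,0,0],0.3]]'

```text
clock: 5.62
position: [0.6355, -0.2459, 0.017]
ee_rot: [3.141, -0.0, 0.0]
force: [-0.4, -0.4, -1.1]
width: 0.556
gripper_force: 25.0
```

>>> jog_arm --rows '[[[0,0,0],[0,0,0],0.3],[[0,0,0],[0,0,0],0.3]]'

```text
clock: 5.88
position: [0.6354, -0.2459, 0.017]
ee_rot: [3.141, -0.0, 0.0]
force: [-0.1, -1.0, -1.3]
width: 0.551
gripper_force: 25.0
```

>>> jog_arm --rows '[[[-0.15,0.2,0],[0,0,0],0.3],[[-0.15,0.2,-0.1],[0,0,0],0.3],[[-0.15,0.2,-0.2],[0,0,0],0.3],[[-0.15,0.2,-0.3],[0,0,0],0.3],[[-0.15,0.2,-0.35],[0,0,0],0.3],[[-0.15,0.2,-0.35],[0,0,0],0.3]]'

```text
clock: 6.62
position: [0.6338, -0.244, 0.0134]
ee_rot: [3.142, -0.0, -0.0]
force: [-0.6, 0.3, -0.6]
width: 0.552
gripper_force: 25.0
```

>>> jog_arm --rows '[[[0,0,-0.05],[0,0,0],0.3],[[0,0,-0.1],[0,0,0],0.3],[[0,0,-0.1],[0,0,0],0.3]]'

```text
clock: 7.0
position: [0.6339, -0.2439, 0.0133]
ee_rot: [3.141, -0.0, 0.0]
force: [-2.8, 0.4, 8.8]
width: 0.55
gripper_force: 25.0
```

Contact is 9 N up, so the ring is on the pocket floor. I'll release slowly and lift.

>>> jog_arm --rows '[[[0,0,0.05],[0,0,0],0.6],[[0,0,0.05],[0,0,0],0.7],[[0,0,0.05],[0,0,0],0.85],[[0,0,0.05],[0,0,0],1],[[0,0,0.05],[0,0,0],1],[[0,0,0.05],[0,0,0],1],[[0,0,2],[0,0,0],1],[[0,0,5],[0,0,0],1]]'

```text
clock: 8.0
position: [0.6334, -0.2438, 0.0632]
ee_rot: [-3.141, 0.0, 0.002]
force: [0.1, 0.2, 0.1]
width: 1.001
gripper_force: 0.0
```

>>> jog_arm --rows '[[[-4,5,5],[0,0,0],1],[[-8,11,10],[0,0,0],1],[[-11,16,10],[0,0,0],1],[[-14,21,10],[0,0,0],1],[[-16,26,10],[0,0,0],1],[[-18,30,10],[0,0,0],1],[[-18,30,10],[0,0,0],1],[[-18,30,10],[0,0,0],1]]'

```text
clock: 9.0
position: [0.4544, 0.056, 0.1634]
ee_rot: [3.141, 0.001, 0.003]
force: [0.7, -0.5, 0.7]
width: 1.001
gripper_force: 0.0
```

Run:
```python
from h import *
o=arm.observe(); print(o['position'],o['ee_rot'],o['width'],o['force'])
d=grab('top','3'); P=cloud(d); m=np.zeros(P.shape[:2],np.uint8); sl=(slice(160,206),slice(392,444)); m[sl]=(P[sl][...,2]>.0165)
print(m.sum(),np.median(P[m>0],0))
cv2.imwrite('pics/c3.png',cv2.resize(d['img'][150:300,340:540,::-1],None,fx=4,fy=4,interpolation=3))
```

```text
[0.45441078 0.05603667 0.16342085] [3.14135787e+00 9.90481324e-04 2.95438480e-03] 1.0011756209192337 [ 0.73030471 -0.46149174  0.65993929]
391 [ 0.63085654 -0.23983484  0.02198813]
```

View pics/c3.png

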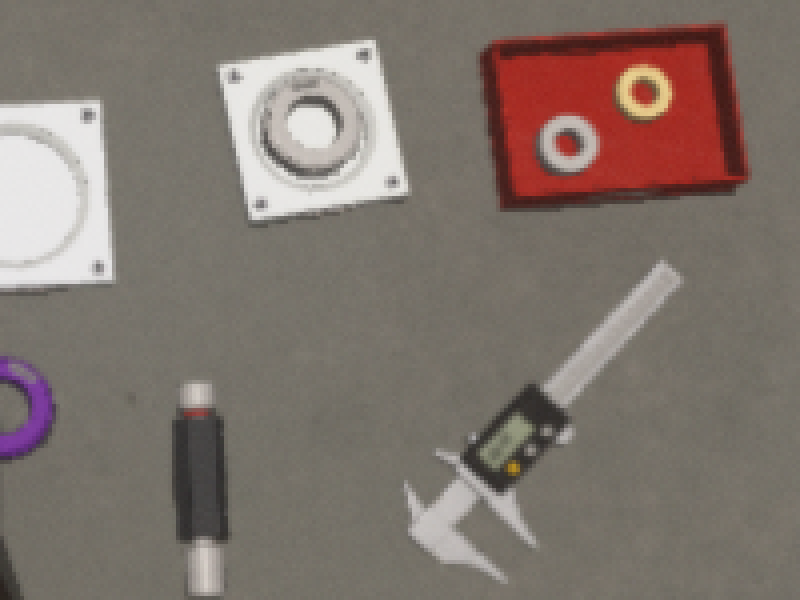

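The small ring is seated at (418,182) with its top at z = 22 mm. The large ring is next.

>>> jog_arm --rows '[[[0,5,-2],[0,0,0],1],[[-0.3,10,-5],[0,0,0],1],[[-0.5,15.4,-7],[0,0,0],1],[[-0.5,15.4,-10],[0,0,0],1],[[-0.5,15.4,-13],[0,0,0],1],[[-0.5,15.4,-14.5],[0,0,0],1],[[-0.5,15.4,-15.3],[0,0,0],1],[[-0.5,15.4,-15.3],[0,0,0],1]]'

```text
clock: 10.05
position: [0.4493, 0.2097, 0.0095]
ee_rot: [3.141, -0.002, 0.0]
force: [0.6, 0.4, 0.4]
width: 1.001
gripper_force: 0.0
```

>>> jog_arm --rows '[[[0,0,0],[0,0,0],0.8],[[0,0,0],[0,0,0],0.4],[[0,0,0],[0,0,0],0.4],[[0,0,0],[0,0,0],0.4],[[0,0,0],[0,0,0],0.4]]'

```text
clock: 10.68
position: [0.449, 0.2099, 0.0096]
ee_rot: [3.141, -0.001, 0.0]
force: [-1.0, -2.3, 5.5]
width: 0.656
gripper_force: 25.0
```

>>> jog_arm --rows '[[[0,0,2],[0,0,0],0.4],[[0,0,6],[0,0,0],0.4],[[2.5,-5,9],[0,0,0],0.4],[[5,-10,10],[0,0,0],0.4],[[7.7,-15,10],[0,0,0],0.4],[[10,-20,10],[0,0,0],0.4],[[12.5,-25,10],[0,0,0],0.4],[[14.8,-29,9],[0,0,0],0.4]]'

```text
clock: 11.68
position: [0.5978, -0.0825, 0.0995]
ee_rot: [3.141, -0.002, 0.002]
force: [0.7, 0.1, -1.4]
width: 0.65
gripper_force: 25.0
```

>>> jog_arm --rows '[[[0,0,-4],[0,0,0],0.4],[[0,0,-6.5],[0,0,0],0.4],[[0,0,-6.5],[0,0,0],0.4],[[0,0,-6.5],[0,0,0],0.4]]'

```text
clock: 12.18
position: [0.5974, -0.0796, 0.0351]
ee_rot: [-3.142, -0.0, -0.001]
force: [0.2, 0.0, -0.9]
width: 0.651
gripper_force: 25.0
```

>>> jog_arm --rows '[[[-0.05,-0.05,-1],[0,0,0],0.4],[[-0.05,-0.05,-1.6],[0,0,0],0.4],[[-0.05,-0.05,-1.9],[0,0,0],0.4],[[-0.05,-0.05,-2.05],[0,0,0],0.4],[[-0.05,-0.05,-2.1],[0,0,0],0.4],[[-0.05,-0.05,-2.15],[0,0,0],0.4],[[-0.05,-0.05,-2.15],[0,0,0],0.4]]'

```text
clock: 13.05
position: [0.5963, -0.0803, 0.0137]
ee_rot: [3.141, -0.0, 0.0]
force: [-2.9, 1.3, 7.8]
width: 0.653
gripper_force: 25.0
```

>>> jog_arm --rows '[[[0,0,0.05],[0,0,0],0.7],[[0,0,0.05],[0,0,0],0.8],[[0,0,0.05],[0,0,0],1],[[0,0,0.05],[0,0,0],1],[[0,0,0.05],[0,0,0],1],[[0,0,2],[0,0,0],1],[[0,0,5],[0,0,0],1],[[0,0,8],[0,0,0],1]]'

```text
clock: 14.05
position: [0.5961, -0.0804, 0.0935]
ee_rot: [-3.142, 0.0, 0.001]
force: [0.3, -0.4, -0.4]
width: 0.998
gripper_force: 0.0
```

>>> jog_arm --rows '[[[-5,-3,0],[0,0,1.8],1],[[-10,-6,0],[0,0,1.8],1],[[-15.4,-9.6,-1],[0,0,1.8],1],[[-15.4,-9.6,-4],[0,0,1.8],1],[[-15.4,-9.6,-5],[0,0,1.8],1],[[-15.4,-9.6,-5],[0,0,1.8],1]]'

```text
clock: 14.8
position: [0.4429, -0.1756, 0.0426]
ee_rot: [-3.14, -0.051, 0.001]
force: [0.5, -0.2, 0.4]
width: 0.998
gripper_force: 0.0
```

Run:
```python
from h import *
o=arm.observe(); print(o['position'],o['ee_rot'],o['width'],o['force'])
d=grab('top','4'); P=cloud(d); sl=(slice(172,226),slice(314,372)); Q=P[sl]; m=Q[...,2]>.0165; q=Q[m]
print(m.sum(),np.median(q,0),q[:,2].std(),np.percentile(q[:,2],[10,90]))
```

```text
[ 0.44290371 -0.17563575  0.04259611] [-3.14049944e+00 -5.09583158e-02  8.15214837e-04] 0.9980684534734496 [ 0.464975   -0.21429091  0.38432676]
449 [ 0.59532446 -0.07793056  0.02364526] 0.19493497206986415 [0.01782104 0.02768974]
```

The large ring is seated with its top at z = 24 mm. Now to grip the plug.

>>> jog_arm --rows '[[[-0.1,0,-2],[0,0,0],1],[[-0.1,0,-3.5],[0,0,0],1],[[-0.1,0,-3.9],[0,0,0],0.7],[[-0.1,0,-3.9],[0,0,0],0.4],[[-0.1,0,-3.9],[0,0,0],0.1],[[-0.1,0,-3.9],[0,0,0],0.1],[[-0.1,0,-3.9],[0,0,0],0.1],[[-0.1,0,-3.9],[0,0,0],0.1]]' --newtons 30

```text
clock: 15.85
position: [0.4414, -0.1764, 0.004]
ee_rot: [3.141, 0.049, 0.0]
force: [0.4, -0.1, -0.8]
width: 0.396
gripper_force: 0.0
```

>>> jog_arm --rows '[[[0,0,0],[0,0,0],0.1],[[0,0,0],[0,0,0],0.1],[[0,0,0],[0,0,0],0.1]]'

```text
clock: 16.23
position: [0.4414, -0.1765, 0.0039]
ee_rot: [3.141, 0.049, 0.0]
force: [0.0, -0.4, 1.5]
width: 0.277
gripper_force: 30.0
```

>>> jog_arm --rows '[[[0,0,2],[0,0,0],0.1],[[0,0,6],[0,0,0],0.1],[[3,4,10],[0,0,-2.4],0.1],[[6,9,12],[0,0,-2.4],0.1],[[9,14,12],[0,0,-2.4],0.1],[[11,19.5,12],[0,0,-2.4],0.1],[[13,25,12],[0,0,-2.4],0.1],[[14.5,30.5,12],[0,0,-2.4],0.1]]'

```text
clock: 17.23
position: [0.5866, 0.1303, 0.1234]
ee_rot: [3.141, -0.017, -0.001]
force: [0.4, -0.6, -1.6]
width: 0.281
gripper_force: 30.0
```

>>> jog_arm --rows '[[[0.7,5.8,0],[0,0,0],0.1],[[0.7,11.7,-2],[0,0,0],0.1],[[0.7,11.7,-5],[0,0,0],0.1],[[0.7,11.7,-6],[0,0,0],0.1],[[0.7,11.7,-6],[0,0,0],0.1],[[0.7,11.7,-6],[0,0,0],0.1]]'

```text
clock: 17.98
position: [0.5943, 0.2447, 0.065]
ee_rot: [-3.141, 0.019, -0.002]
force: [0.2, 0.1, -1.1]
width: 0.278
gripper_force: 30.0
```

Run:
```python
from h import *
o=arm.observe(); print(o['position'],o['ee_rot'],o['width'],o['force'])
s=grab('scene','5'); grab('top','5')
cv2.imwrite('pics/c5.png',cv2.resize(s['img'][220:340,170:330,::-1],None,fx=5,fy=5,interpolation=3))
```

```text
[0.59433351 0.24471756 0.06496053] [-3.14129680e+00  1.94486855e-02 -2.30154880e-03] 0.2784195774833661 [ 0.16007407  0.05939502 -1.09627514]
```

View pics/c5.png

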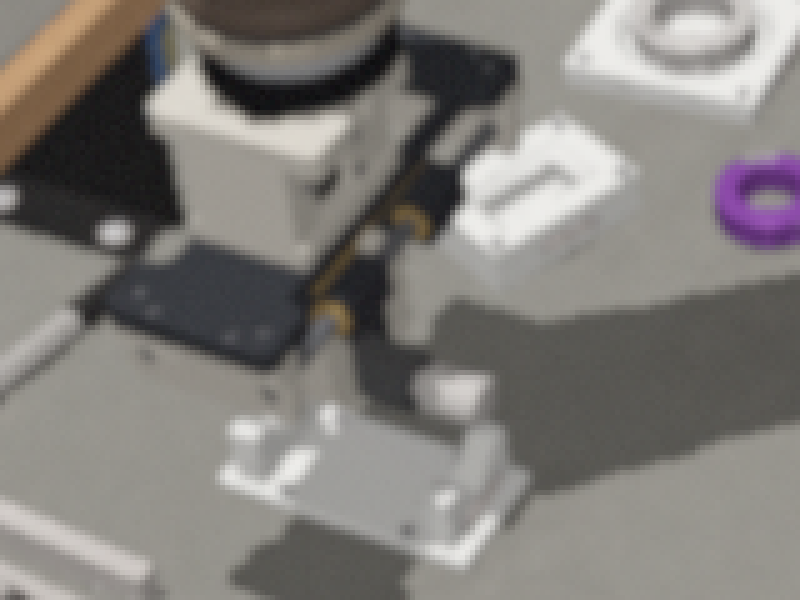

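The plug hangs level over the cradle with its long end at crop (455,390). I'll lower it.

>>> jog_arm --rows '[[[-0.1,0.1,-1.5],[0,0,0],0.1],[[-0.1,0.1,-3],[0,0,0],0.1],[[-0.1,0.1,-3.6],[0,0,0],0.1],[[-0.1,0.1,-3.8],[0,0,0],0.1],[[-0.1,0.1,-3.9],[0,0,0],0.1],[[-0.1,0.1,-4.0],[0,0,0],0.1],[[-0.1,0.1,-4.0],[0,0,0],0.1]]'

```text
clock: 18.95
position: [0.5921, 0.2457, 0.0247]
ee_rot: [3.14, -0.017, -0.001]
force: [-4.7, -4.6, 7.6]
width: 0.281
gripper_force: 30.0
```

>>> jog_arm --rows '[[[0.05,-0.1,0],[0,0,0],0.1],[[0.05,-0.1,-0.05],[0,0,0],0.1],[[0.05,-0.1,-0.1],[0,0,0],0.1],[[0.05,-0.1,-0.1],[0,0,0],0.1]]'

```text
clock: 19.45
position: [0.5932, 0.2451, 0.0241]
ee_rot: [3.141, -0.017, 0.001]
force: [-5.4, -4.4, 13.2]
width: 0.281
gripper_force: 30.0
```

>>> jog_arm --rows '[[[0.05,-0.15,0],[0,0,0],0.1],[[0.05,-0.15,0],[0,0,0],0.1],[[0.05,-0.15,-0.05],[0,0,0],0.1],[[0.05,-0.15,-0.05],[0,0,0],0.1]]'

```text
clock: 19.95
position: [0.5938, 0.2445, 0.0236]
ee_rot: [-3.141, 0.017, -0.002]
force: [-3.8, -2.7, 11.4]
width: 0.282
gripper_force: 30.0
```

>>> jog_arm --rows '[[[0,0,0],[0,0,0],0.33],[[0,0,0],[0,0,0],0.4],[[0,0,0],[0,0,0],0.6],[[0,0,0],[0,0,0],0.8],[[0,0,0],[0,0,0],0.8],[[0,0,2],[0,0,0],0.8],[[0,0,6],[0,0,0],0.8],[[0,0,11],[0,0,0],0.8]]'

```text
clock: 20.95
position: [0.5929, 0.244, 0.1342]
ee_rot: [3.141, -0.017, -0.001]
force: [1.0, 1.3, 0.2]
width: 0.796
gripper_force: 0.0
```

>>> jog_arm --rows '[[[-2,-4,3],[0,0,9],0.6],[[-4,-8,5],[0,0,18],0.6],[[-6,-12,5],[0,0,27],0.6],[[-8,-16,5],[0,0,36],0.6],[[-10,-19,5],[0,0,45],0.6],[[-12,-21,5],[0,0,54],0.6],[[-14,-23,5],[0,0,63],0.6],[[-16,-24.6,5],[0,0,71.9],0.6]]'

```text
clock: 21.95
position: [0.4329, -0.0027, 0.1836]
ee_rot: [2.547, 1.836, 0.001]
force: [-0.7, -0.1, -0.1]
width: 0.598
gripper_force: 0.0
```

>>> jog_arm --rows '[[[0,0,0],[0,0,0],0.6],[[0,0,0],[0,0,0],0.6]]'

```text
clock: 22.2
position: [0.4342, -0.0016, 0.1834]
ee_rot: [2.554, 1.827, 0.003]
force: [1.3, 0.0, -1.1]
width: 0.599
gripper_force: 0.0
```

Run:
```python
from h import *
from scipy.spatial.transform import Rotation as Ro
o=arm.observe(); print(o['position'],o['joints'],o['width'],o['force']); M=Ro.from_rotvec(o['ee_rot']).as_matrix(); print('tool y ang',np.degrees(np.arctan2(M[1,1],M[0,1])))
d=grab('top','6'); P=cloud(d)
Q=P[165:238,165:220].reshape(-1,3); q=Q[Q[:,2]>.036]*1000; print(len(q),np.median(q,0),q.min(0),q.max(0))
cv2.imwrite('pics/c6.png',cv2.resize(d['img'][150:300,150:350,::-1],None,fx=4,fy=4,interpolation=3))
```

```text
[ 0.43417815 -0.00159343  0.1833512 ] [ 0.36096295  0.22512778 -0.55847185  2.0375536   0.15039453  0.91565825
 -0.60654993] 0.5986836864078655 [ 1.2571292   0.04078741 -1.14669648]
tool y ang -18.829548056651785
505 [585.91649809 244.14497352  42.30567767] [299.54817508   6.18555662  36.03182011] [ 645.66668906  267.69375198 1185.71367954]
```

View pics/c6.png

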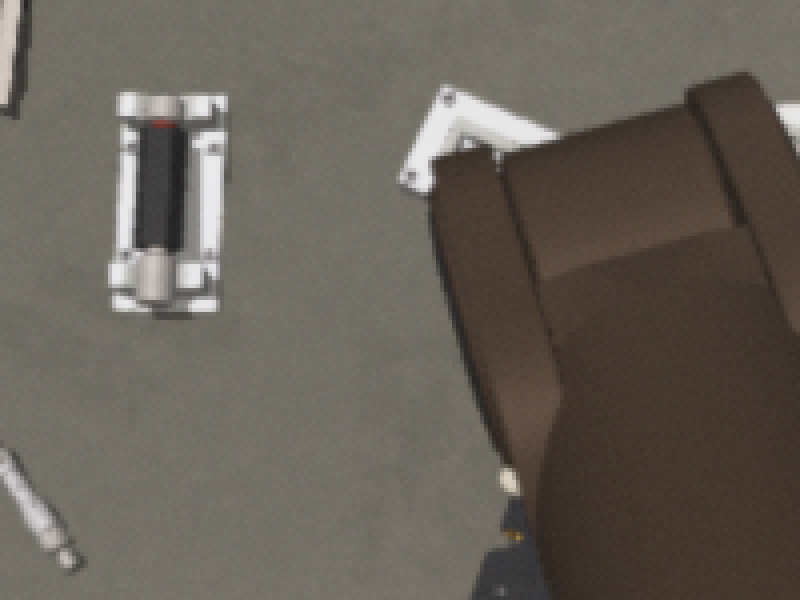

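The plug lies in both Vs at crop (155,200), and its handle top at z = 42 mm fits. For the block, the gripper body would reach x = 0.713 at the stand, and the shelf edge is at 0.71. I'll therefore tilt the tool 20° about the closing axis.

>>> jog_arm --rows '[[[0,0.3,-1],[9.45,-3.2,0],0.6],[[0,0.6,-3],[18.9,-6.4,0],0.6],[[0,0.6,-6],[18.9,-6.4,0],0.6],[[0,0.6,-8],[18.9,-6.4,0],0.6],[[0,0.6,-8],[18.9,-6.4,0],0.6],[[0,0.6,-8],[18.9,-6.4,0],0.6]]'

```text
clock: 23.0
position: [0.4342, 0.0047, 0.1031]
ee_rot: [-2.364, -1.697, -0.417]
force: [-0.2, -0.3, 0.1]
width: 0.597
gripper_force: 0.0
```

Run:
```python
from h import *
from scipy.spatial.transform import Rotation as Ro
o=arm.observe(); M=Ro.from_rotvec(o['ee_rot']).as_matrix(); print(o['position'],'grasp',o['position']-.019*M[:,2],'\n',np.round(M,3))
s=grab('scene','7'); cv2.imwrite('pics/c7.png',cv2.resize(s['img'][170:290,280:440,::-1],None,fx=5,fy=5,interpolation=3))
```

```text
[0.43422974 0.00473646 0.10311013] grasp [ 0.43213898 -0.00141025  0.12096641] 
 [[ 0.301  0.947  0.11 ]
 [ 0.89  -0.32   0.324]
 [ 0.342  0.001 -0.94 ]]
```

View pics/c7.png

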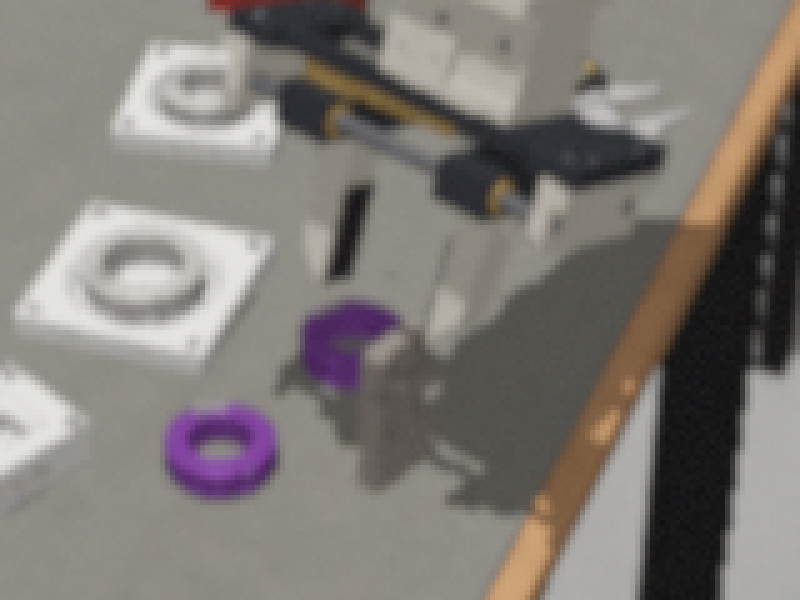

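Both rings are seated in the picture. The fingers straddle the block, whose top is at crop (390,345). I'll go down and grip.

>>> jog_arm --rows '[[[0,0,-2.5],[0,0,0],0.6],[[0,0,-4.5],[0,0,0],0.6],[[0,0,-5.5],[0,0,0],0.5],[[0,0,-5.5],[0,0,0],0.3],[[0,0,-5.5],[0,0,0],0.2],[[0,0,-5.5],[0,0,0],0.05],[[0,0,-5.5],[0,0,0],0.05],[[0,0,-5.5],[0,0,0],0.05]]' --newtons 30

```text
clock: 24.05
position: [0.4338, 0.004, 0.0477]
ee_rot: [-2.365, -1.696, -0.417]
force: [-0.1, -1.3, 5.1]
width: 0.125
gripper_force: 30.0
```

>>> jog_arm --rows '[[[0,0,0],[0,0,0],0.05],[[0,0,0],[0,0,0],0.05],[[0,0,0],[0,0,0],0.05]]'

```text
clock: 24.42
position: [0.4338, 0.004, 0.0477]
ee_rot: [-2.365, -1.696, -0.417]
force: [-0.1, -1.5, 6.1]
width: 0.13
gripper_force: 30.0
```

>>> jog_arm --rows '[[[0,0,1.5],[0,0,0],0.05],[[0,0,3.5],[0,0,0],0.05],[[4,2,3.5],[0,0,-2],0.05],[[8,4,3.5],[0,0,-4],0.05],[[12,6,3.5],[0,0,-5.5],0.05],[[14,7.4,3.5],[0,0,-5.5],0.05],[[14,7.4,3.5],[0,0,-5.5],0.05],[[14,7.4,3.5],[0,0,-5.5],0.05]]' --newtons 45

```text
clock: 25.42
position: [0.5721, 0.0777, 0.0816]
ee_rot: [-2.453, -1.586, -0.429]
force: [0.1, 0.5, -1.1]
width: 0.128
gripper_force: 45.0
```

Run:
```python
from h import *
from scipy.spatial.transform import Rotation as Ro
o=arm.observe(); M=Ro.from_rotvec(o['ee_rot']).as_matrix(); print(o['position'],'grasp',o['position']-.019*M[:,2],'\n',np.round(M,3),o['width'],o['force'])
s=grab('scene','8'); cv2.imwrite('pics/c8.png',cv2.resize(s['img'][170:290,210:370,::-1],None,fx=5,fy=5,interpolation=3))
```

```text
[0.57211322 0.07770242 0.0816469 ] grasp [0.56948983 0.0717945  0.09951347] 
 [[ 0.386  0.912  0.138]
 [ 0.858 -0.41   0.311]
 [ 0.34  -0.002 -0.94 ]] 0.1280801051548265 [ 0.05937609  0.4672533  -1.13904714]
```

View pics/c8.png

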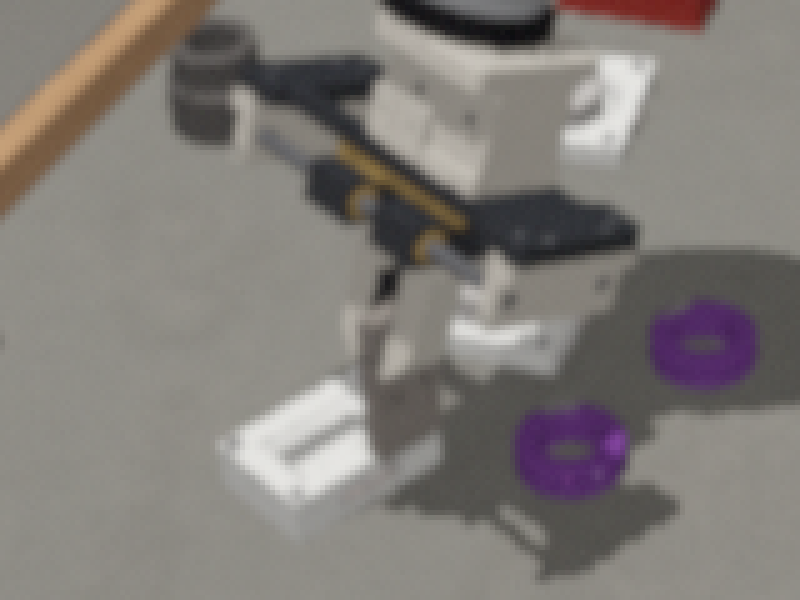

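Run:
```python
from h import *
s=load('scene','0'); Q=cloud(s)
q=Q[172:198,243:264].reshape(-1,3); q=q[q[:,2]>.015]; print('cyl',np.round(np.percentile(q,[2,50,98],axis=0),3))
s=load('scene','8'); Q=cloud(s); q=Q[234:262,284:297].reshape(-1,3); print(np.round(np.percentile(q,[5,50,95],axis=0),3))
```

```text
cyl [[ 0.71  -0.188  0.016]
 [ 0.792 -0.152  0.04 ]
 [ 0.821  0.004  0.183]]
[[0.549 0.056 0.014]
 [0.565 0.082 0.068]
 [0.574 0.09  0.112]]
```

>>> jog_arm --rows '[[[1.5,0,-0.4],[0,0,0],0.05],[[3,0,-0.5],[0,0,0],0.05],[[3.9,0,-0.5],[0,0,0],0.05],[[3.9,0,-0.5],[0,0,0],0.05],[[3.9,0,-0.7],[0,0,0],0.05],[[3.9,0,-0.9],[0,0,0],0.05],[[3.9,0,-0.9],[0,0,0],0.05]]'

```text
clock: 26.35
position: [0.6119, 0.0781, 0.0731]
ee_rot: [-2.453, -1.587, -0.431]
force: [0.3, 0.0, -2.9]
width: 0.127
gripper_force: 45.0
```

>>> jog_arm --rows '[[[0,0,-0.2],[0,0,0],0.05],[[0,0,-0.4],[0,0,0],0.05],[[0,0,-0.6],[0,0,0],0.05],[[0,0,-0.8],[0,0,0],0.05],[[0,0,-0.8],[0,0,0],0.05]]'

```text
clock: 26.98
position: [0.6122, 0.0781, 0.0651]
ee_rot: [-2.453, -1.586, -0.431]
force: [-0.1, -0.4, -2.4]
width: 0.129
gripper_force: 45.0
```

>>> jog_arm --rows '[[[0,0,-0.3],[0,0,0],0.05],[[0,0,-0.6],[0,0,0],0.05],[[0,0,-0.8],[0,0,0],0.05],[[0,0,-0.95],[0,0,0],0.05],[[0,0,-1.05],[0,0,0],0.05],[[0,0,-1.1],[0,0,0],0.05],[[0,0,-1.1],[0,0,0],0.05]]'

```text
clock: 27.85
position: [0.6124, 0.0781, 0.0543]
ee_rot: [-2.453, -1.587, -0.432]
force: [0.5, 0.4, -1.7]
width: 0.128
gripper_force: 45.0
```

>>> jog_arm --rows '[[[0,0,-0.05],[0,0,0],0.05],[[0,0,-0.1],[0,0,0],0.05],[[0,0,-0.1],[0,0,0],0.05]]'

```text
clock: 28.22
position: [0.6125, 0.0782, 0.0538]
ee_rot: [-2.453, -1.587, -0.432]
force: [-2.1, -0.7, 4.0]
width: 0.13
gripper_force: 45.0
```

>>> jog_arm --rows '[[[0,0,0],[0,0,0],0.2],[[0,0,0],[0,0,0],0.3],[[0,0,0],[0,0,0],0.45],[[0,0,0],[0,0,0],0.45],[[-0.2,-0.5,1.4],[0,0,0],0.45],[[-0.6,-1.3,3.8],[0,0,0],0.45],[[-2.5,-2,6],[0,0,0],0.45],[[-6,-4,8],[0,0,0],0.45]]'

```text
clock: 29.22
position: [0.5528, 0.0385, 0.1353]
ee_rot: [-2.452, -1.589, -0.435]
force: [-0.3, -0.1, 1.4]
width: 0.448
gripper_force: 0.0
```

>>> jog_arm --rows '[[[-3,-6,3],[0,0,0],0.45],[[-5,-12,5],[0,0,0],0.45],[[-8,-18,7],[0,0,0],0.45],[[-10,-24,8],[0,0,0],0.45],[[-12,-30,8],[0,0,0],0.45],[[-14,-36,8],[0,0,0],0.45],[[-14,-36,8],[0,0,0],0.45],[[-14,-36,8],[0,0,0],0.45]]'

```text
clock: 30.22
position: [0.4116, -0.3236, 0.2137]
ee_rot: [-2.456, -1.583, -0.432]
force: [0.8, 0.2, 0.1]
width: 0.451
gripper_force: 0.0
```

Run:
```python
from h import *
d=grab('top','9'); s=grab('scene','9'); P=cloud(d)
def chk(n,sl,lo,hi):
    q=P[sl].reshape(-1,3)*1000; q=q[(q[:,2]>lo)&(q[:,2]<hi)]; print(n,len(q),np.round(np.median(q,0),1),np.round(np.percentile(q,[3,97],axis=0),1).tolist())
chk('block',(slice(155,215),slice(245,300)),60,120)
chk('lring',(slice(172,226),slice(314,372)),17,40)
chk('sring',(slice(160,206),slice(392,444)),17,40)
chk('plug',(slice(165,238),slice(165,220)),37,60)
a=d['img'][140:305,110:410,::-1]; b=s['img'][140:340,190:430,::-1]
cv2.imwrite('pics/c9.png',np.vstack([cv2.resize(a,(500,275),interpolation=3),cv2.resize(b,(500,325),interpolation=3)]))
```

```text
block 144 [606.1  73.3  83. ] [[597.5, 57.1, 62.2], [616.0, 89.5, 88.3]]
lring 412 [595.8 -77.4  23.9] [[565.7, -108.2, 17.7], [624.5, -45.6, 29.5]]
sring 364 [ 634.5 -241.4   22.1] [[608.3, -266.8, 17.2], [662.4, -213.4, 26.7]]
plug 452 [587.  244.8  42.4] [[534.4, 235.6, 37.3], [640.3, 255.7, 47.8]]
```

View pics/c9.png

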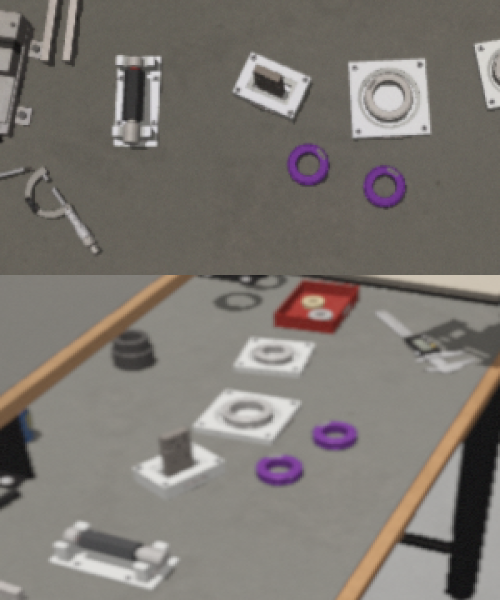

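All four are seated: block top about 83 mm (84 expected), large ring 24, small ring 22, plug handle top 42. The caliper and micrometer have not moved.

```bash
python3 -c "
from cell import arm
print(arm.sign_off())"
```

```text
the job is handed in; nothing more can be done
None
```

All four gauges are put away and seated in their own holders, the caliper and micrometer were left alone, and the job was handed in at about 30 s on the robot's clock.

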